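Lock the parts tray onto the closed box on the sloped stand

ROBOT

A 6-joint arm with a two-finger parallel gripper is mounted at the origin on the work surface. World frame = base frame: x ahead of the robot, y to its left, z up, the work surface at z = 0. Lengths are in m, angles in degrees, forces in N, time in s.
With the tool pointing down it reaches from about 0.25 to 0.85 m from the base axis. Payload 12.5 kg.
Tool frame: the origin (TCP) lies between the finger pads; the fingertips stand 25 mm ahead of it and the grasp point (between the pads) lies 6 mm ahead of it; z points along the fingers, y is the direction in which the jaws open and shut (so a half turn about z gives the same grasp; the last joint's range is limited). The gripper opens to 93 mm and grips with 3 to 60 N. Pads are 15 mm wide; open, the fingers measure 128 mm over their backs; the gripper's body (75 mm by 188 mm) begins 65 mm behind the grasp point.
Start: joints at [68.205, 20.094, 94.641, -0, 65.266, -4.847], TCP at [0.16, 0.526, 0.244] pointing down, gripper open.
Joint ranges: [-157.81, 157.81], [-45, 120.19], [0.68, 151.7], [-89.99, 269.99], [4.06, 180], [-164.3, 164.3]. Speed limits (degrees/s): [127.2, 127.2, 159.86, 180, 180, 180].

INTERFACE

Orientations are given as a 3x3 rotation matrix whose columns are the frame's x, y, z axes.
In Python, from station import read_state, snapshot, close_job gives the robot as it stands. The module is installed in compiled form; this text tells all that it offers.
- The arm moves only by the tool step_arm, never from a script. Its argument "steps" is text: rows parted by semicolons, each of 5 numbers parted by spaces: the shift along the world's x, y, z in mm, then the turn about the world's z in rad, then the gripper's target within -1 to 1 (shut at 1, half-way at 0, fully open at -1). A call has 1 to 20 rows; each row shifts and turns the commanded pose from where the row before left it; what a row does not reach is not made up. A row lasts 1/12 s, in which the tool goes at most 41.7 mm and 7.16 degrees, less where a joint would pass 70% of its speed; a pose out of reach is approached as far as the arm can. A call with a gripper value outside its range is refused whole. The fingers move at their own pace and stop on an object; "force" is the grip in N (left out, the last holds). Time passes only in rows, so rows that do not move let the fingers close. It gives the time, the measured TCP pose, the force and the opening at its end, in the units of the state.
- read_state(): the state, without advancing time (a new reading comes with each control period).
- snapshot(name): name is "scene" or "top" or "wrist"; returns a dict with "pixels" (480x640x3 uint8, blue, green, red), "intrinsics" (3x3 intrinsics, pixels), "xyz" and "rotation" of the camera in the world; the wrist camera has in their place "mount" (4x4, takes a point from camera to tool coordinates, whose origin is the TCP and whose axes are the flange's). Camera axes: x right, y up, looking along -z (the intrinsics and any distortion apply to the point x, -y, -z); pixel columns grow to the right and rows downward; lengths in m; the calibration is good to about 2 mm. A picture is of the moment at which its call begins: read the wrist's pose just before it. There is no depth.
- close_job(): hands the job in, once; it reports no verdict.
The state is a dict: "time_s": time; "q": joint angles; "joint_vel": joint speeds; "joint_efforts": joint torques, N m; "ee_pos": TCP position; "orientation": TCP orientation; "contact_force": force on the tool from outside, world axes, zero at the start; "ft_torque": the same for the moment, N m; "finger_gap": finger opening in m.
Only numpy, scipy, OpenCV 4.12 (cv2) and the standard library are available. Lean on these libraries where they do the work, as an engineer would, in place of code of your own. Each camera call takes 0.05 s, during which the arm holds its last target.

TASK

Stack the open parts tray on top of the closed box on the sloped stand, the same way round as the box, so that both front toes of the tray are caught under the two hooked lugs of the lid and its back corners have dropped in between the two plain corner lugs. The box may be clamped a little to the left or right on its stand, so feel for the place. Make sure that the tray is fully home and flat on the lid, let go of it, and leave the other things on the bench where they are.

Things in the scene. Friction and masses are not known exactly. Their poses are not given: they have to be found in the camera images.
- deck_mid (a point): Centre of the deck's upper face on the sloped stand. z: the deck's normal, 25 deg from vertical, leaning to the stand's front; x up the slope, y left; 58 mm over the bench. A closed grey box is clamped on it, flat, its middle at x = 0 but anywhere from 10 mm right to 10 mm left (y) of this point: unmeasured. Its lid, 132 (x) by 182 mm, lies 50 mm over the deck and has four corner lugs.
- deck_front (a point): Middle of the deck's front edge, 68 mm in front (-x) of deck_mid; axes as deck_mid. Above it are the lid's two front lugs, hooks: post inner faces at deck x = -59.5 mm, 52 to 88 mm to each side of the box's middle; lips 4 mm thick reach 7 mm back, 8 mm over the lid; outer cheeks 83.5 mm from the box's middle, 8 mm lead-ins flaring out at 24 deg from x = -50 to -37 mm. Rigid.
- deck_back (a point): Middle of the deck's back edge, 67 mm behind (+x) deck_mid; axes as deck_mid. Above it are the lid's two back lugs, plain Ls 9 mm high on the lid, inner faces at deck x = 59.5 mm and 83.5 mm to each side of the box's middle (legs 29 mm along y, 25 mm along x). Seated, the tray lies flat on the lid inside all four lugs, 1.5 mm of play each way: tray_mid 76 mm over the deck at deck x = 0.
- tray_mid (a point): Middle of the open black tray, 26 mm above its underside; x to its back, y along its length, z up. It starts flat on the bench, front (-x) roughly to the robot. Base x -46 to 58, y +-82 mm; walls 4 mm thick, rim 52 mm above the underside; like the lid it has corner lugs on top (to 64 mm up; x -65.5 to 64, y +-91 mm). 0.3 to 0.6 kg, a little heavier at the back left.
- tray_toes (a point): Half-way between the two toes of the tray, at their front edge, level with the underside; axes as tray_mid, 58 mm in front of it and 26 mm below. The toes are 5 mm thick, 12 mm long in x, and lie at y from 50 to 82 mm on either side. They go under the lid's hooks only from behind, sliding along the lid with the tray's back raised 5 to 15 deg; then the back is let down.
- tray_rib (a point): Grip point on the tray's central rib, 36 mm above the underside, 6 mm behind tray_mid in x; axes as tray_mid. The rib is 12 mm thick in y and 72 mm long in x (+-36 mm from here); its top is 14 mm above this point, the tray's floor 31 mm below. Clear to 54 mm in y on both sides; couplings fixed in the tray stand beyond. The tray may swing a little about the fingers.
- appliance: Bystander: silver appliance base, 170 x 245 x 62 mm, origin under its centre. Leave it.
- frames: Bystander: pile of three black frames, 150 x 200 x 70 mm, origin under its centre. Leave it.
- jar: Bystander: glass jar, 68 mm across, 85 mm high, origin under its centre. Leave it.
- driver: Bystander: screwdriver 170 mm long, lying on the bench in the middle of the work. Leave it.
Mind the look-alikes: they are no part of the job. Leave any orange or pink look-alike of the part that bears tray_mid alone.

How it is judged:
By the outcome, as a careful person would: the job done as asked, in the order asked, and still so for the second after the job is handed in, with the robot touching nothing.
It also fails if it takes over 48 s, if anything falls off the work surface, if the arm or the gripper's body presses on something with over 40 N, if the wrist force passes 120 N, or if a joint passes its speed limit or range.

## Working session

There is one attempt and no reset: what is moved stays moved. The work goes in short steps, Python scripts to look and compute and a tool call to move; the robot and the scene stay as the last step left them, time stands still between calls to the robot, and variables do not carry over. Pictures are saved under pics/ and viewed, and the job is handed in when it is done.

Besides the shell and the picture viewer there is one more tool, called after "Call:" as name(argument=value, ...), one argument or row to a line, values as JSON. step_arm: Moves the arm, as the interface text tells. Its arguments: {"type":"object","properties":{"steps":{"type":"string"},"force":{"type":"number"}},"required":["steps"]}

```bash
mkdir -p pics
python3 - <<'E'
from station import read_state, snapshot
import cv2, numpy as np
s=read_state(); print(s)
for n in ["scene","top","wrist"]:
    d=snapshot(n); cv2.imwrite(f"pics/{n}0.png",d["pixels"]); print(n,{k:np.round(v,4).tolist() for k,v in d.items() if k!="pixels"})
E
```

```text
{'time_s': 0.0, 'q': array([ 6.82043162e+01,  2.01243265e+01,  9.46787740e+01,  1.83673714e-03,
        6.52671224e+01, -4.84599688e+00]), 'joint_vel': array([-0.07519933,  0.01205315,  0.08581647, -0.04035698,  0.08001282,
        0.04163484]), 'joint_efforts': array([-1.13002177e-03, -4.97332549e+01, -2.85246670e+01,  6.98674796e-02,
        2.57753162e-02, -9.04819080e-05]), 'ee_pos': array([0.16017396, 0.52580715, 0.24308943]), 'orientation': array([[-9.56557180e-01,  2.91544387e-01, -4.82105634e-04],
       [ 2.91544755e-01,  9.56556525e-01, -1.12719541e-03],
       [ 1.32533795e-04, -1.21878223e-03, -9.99999249e-01]]), 'contact_force': array([-0.75739203, -0.34283162, -0.06322938]), 'ft_torque': array([ 0.03124856, -0.01426781,  0.02028881]), 'finger_gap': 0.09313242161306658}
scene {'intrinsics': [[434.3587, 0.0, 316.0516], [0.0, 434.3587, 233.5055], [0.0, 0.0, 1.0]], 'xyz': [1.2138, 0.3832, 0.9916], 'rotation': [[-0.4989, -0.6356, 0.5891], [0.8665, -0.3775, 0.3265], [0.0149, 0.6734, 0.7392]]}
top {'intrinsics': [[450.7132, 0.0, 330.7075], [0.0, 450.7132, 242.454], [0.0, 0.0, 1.0]], 'xyz': [0.3861, -0.0153, 1.1249], 'rotation': [[-0.001, 0.9927, -0.1204], [-1.0, 0.0001, 0.0094], [0.0094, 0.1204, 0.9927]]}
wrist {'intrinsics': [[406.4785, 0.0, 319.4809], [0.0, 406.4785, 240.1955], [0.0, 0.0, 1.0]], 'mount': [[-0.001, 0.9651, 0.2618, 0.0721], [1.0, 0.001, 0.0002, -0.0001], [-0.0001, 0.2618, -0.9651, -0.1412], [0.0, 0.0, 0.0, 1.0]]}
```

View pics/scene0.png

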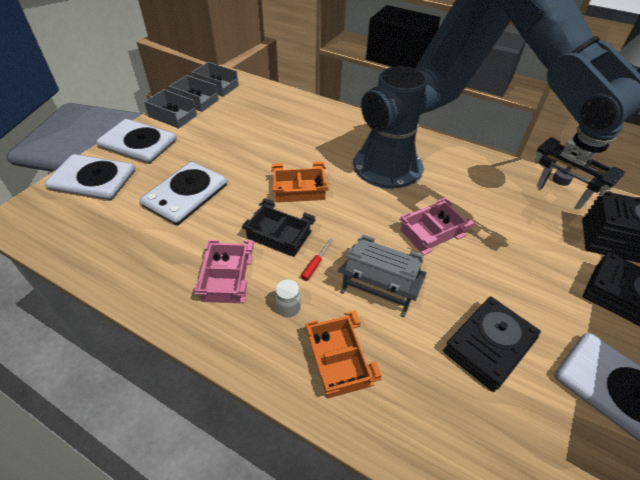

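View pics/top0.png

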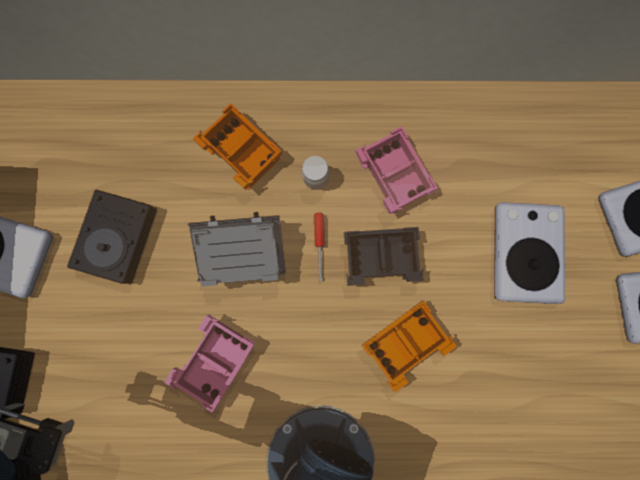

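View pics/wrist0.png

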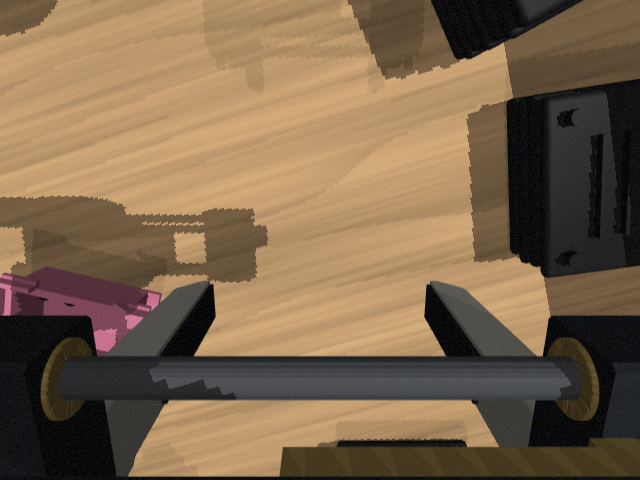

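Run:
```python
import cv2
t=cv2.imread("pics/top0.png"); s=cv2.imread("pics/scene0.png")
cv2.imwrite("pics/c1.png",cv2.resize(t[200:300,330:440],None,fx=7,fy=6,interpolation=2)[:600,:800])
cv2.imwrite("pics/c2.png",cv2.resize(t[200:300,175:305],None,fx=6,fy=6,interpolation=2))
cv2.imwrite("pics/c3.png",cv2.resize(s[190:330,230:440],None,fx=3.8,fy=3.8,interpolation=2))
```

```text
(no output)
```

View pics/c1.png

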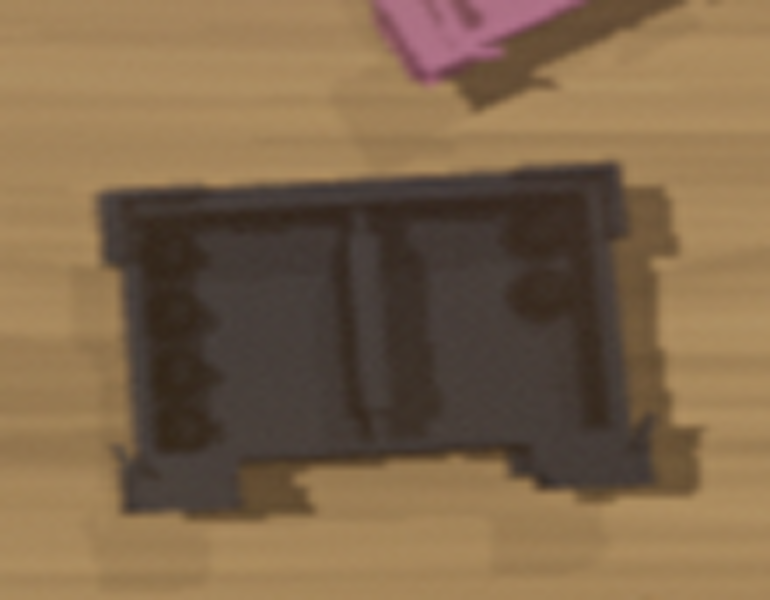

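View pics/c2.png

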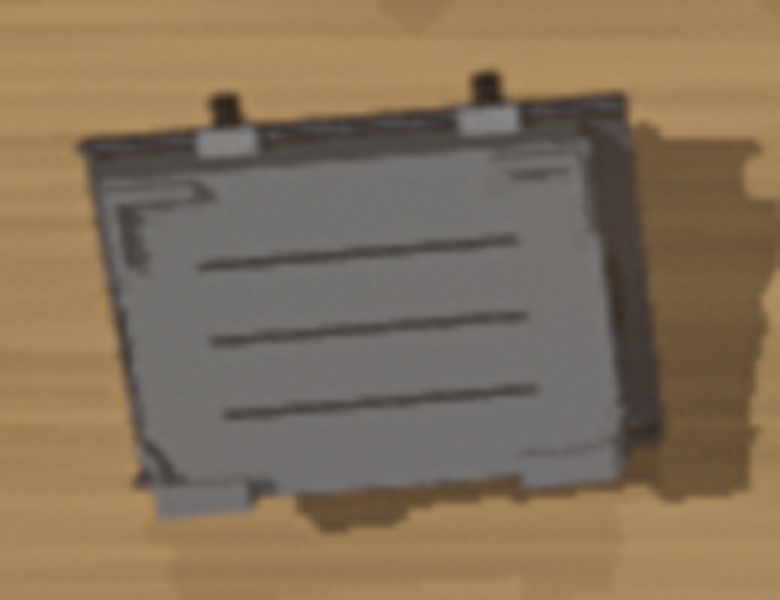

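View pics/c3.png

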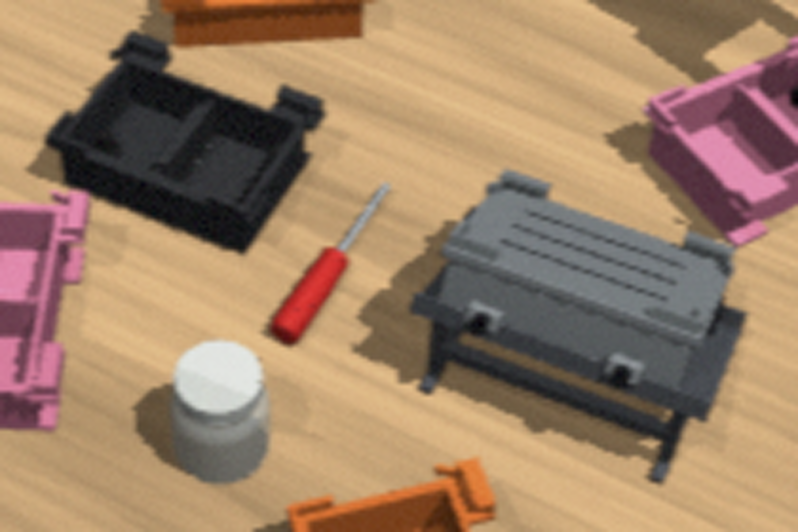

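```bash
cat > h.py <<'E'
import numpy as np, cv2
from station import read_state, snapshot
def cam(d,st=None):
    if "xyz" in d: return np.array(d["xyz"]),np.array(d["rotation"]),d["intrinsics"]
    M=np.array(d["mount"]); R=np.array(st["orientation"]); 
    return np.array(st["ee_pos"])+R@M[:3,3], R@M[:3,:3], d["intrinsics"]
def proj(C,P):
    c,R,K=C; p=(np.atleast_2d(P)-c)@R; p=p*[1,-1,-1]; q=p@np.array(K).T; return q[:,:2]/q[:,2:]
def ray(C,uv,z):
    c,R,K=C; uv=np.atleast_2d(uv); q=np.c_[uv,np.ones(len(uv))]@np.linalg.inv(K).T*[1,-1,-1]; d=q@R.T
    return c+d*((z-c[2])/d[:,2])[:,None]
def shot(name,fn=None):
    st=read_state(); d=snapshot(name)
    if fn: cv2.imwrite("pics/"+fn,d["pixels"])
    C=cam(d,st); np.savez("pics/%s_cam.npz"%(fn or name).replace(".png",""),c=C[0],R=C[1],K=C[2]); return d["pixels"],C
def load(n):
    z=np.load("pics/%s_cam.npz"%n); return z["c"],z["R"],z["K"]
E
python3 - <<'E'
from h import *
im,C=shot("top","top1.png")
# tray lug top corners (z=0.064): crop scale 7,6 off (330,200)
P=np.array([[100,192],[620,165],[650,485],[125,512]])/[7,6]+[330,200]
W=ray(C,P,0.064); print(W, W.mean(0))
P=np.array([[80,148],[625,97],[660,440]])/6+[175,200]
print("deck pts z~.087/.03",ray(C,P[:2],0.087),ray(C,P[2:],0.03))
E
```

```text
[[ 0.53978756 -0.05771758  0.064     ]
 [ 0.55068726 -0.23500926  0.064     ]
 [ 0.4238521  -0.24199264  0.064     ]
 [ 0.41345452 -0.06550624  0.064     ]] [ 0.48194536 -0.15005643  0.064     ]
deck pts z~.087/.03 [[0.55355374 0.30566606 0.087     ]
 [0.57373298 0.09504894 0.087     ]] [[0.44342699 0.08519241 0.03      ]]
```

Call:
step_arm(
  steps="0 0 30 0 0;20 -20 20 0.02 0;25 -20 10 0.03 0;25 -20 7 0.03 0;25 -20 7 0.03 0;25 -20 7 0.03 0;25 -20 7 0.03 0;25 -20 7 0.03 0;25 -20 7 0.03 0;25 -20 7 0.03 0;25 -20 7 0.03 0;25 -20 0 0.03 0;25 -20 0 0.03 0;25 -20 0 0.03 0;25 -20 0 0.012 0;25 -20 0 0 0;25 -20 0 0 0;0 0 0 0 0",
)

```text
time_s: 1.7
ee_pos: [0.5583, 0.2028, 0.3587]
orientation: [[-0.996, -0.093, -0.0], [-0.093, 0.996, -0.001], [0.0, -0.001, -1.0]]
contact_force: [-1.0, 0.2, -0.5]
finger_gap: 0.0462
```

Run:
```python
from h import *
s=read_state(); print(s["time_s"],s["ee_pos"],s["orientation"].round(3).tolist(),s["finger_gap"])
shot("wrist","w1.png")
```

```text
1.7 [0.55831807 0.20276691 0.35870718] [[-0.996, -0.093, -0.0], [-0.093, 0.996, -0.001], [0.0, -0.001, -1.0]] 0.046199483325952785
```

View pics/w1.png

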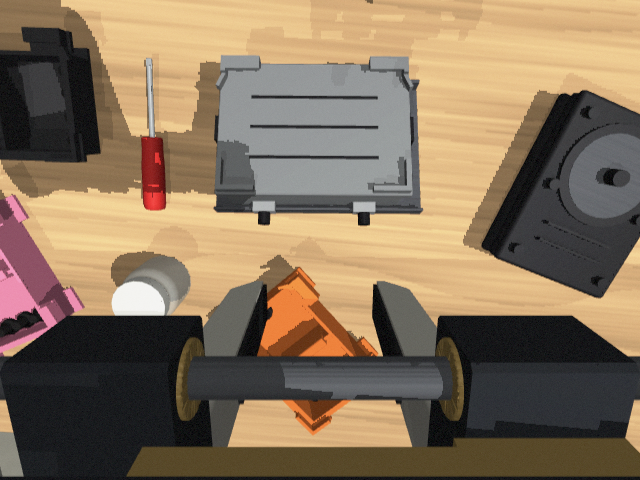

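Run:
```python
import cv2
t=cv2.imread("pics/w1.png")
cv2.imwrite("pics/c4.png",cv2.resize(t[45:145,200:330],None,fx=6,fy=6,interpolation=2))
cv2.imwrite("pics/c5.png",cv2.resize(t[45:145,310:440],None,fx=6,fy=6,interpolation=2))
cv2.imwrite("pics/c6.png",cv2.resize(t[135:235,200:330],None,fx=6,fy=6,interpolation=2))
cv2.imwrite("pics/c7.png",cv2.resize(t[135:235,310:440],None,fx=6,fy=6,interpolation=2))
```

```text
(no output)
```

View pics/c4.png

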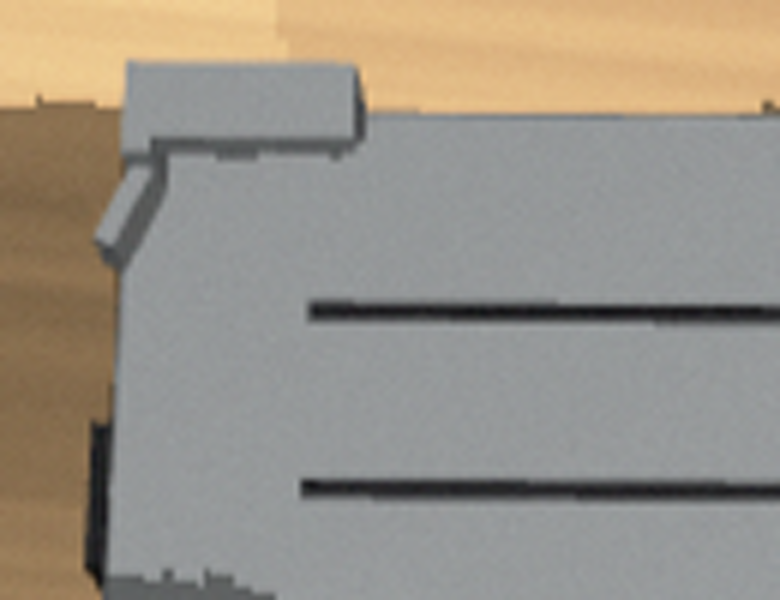

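View pics/c5.png

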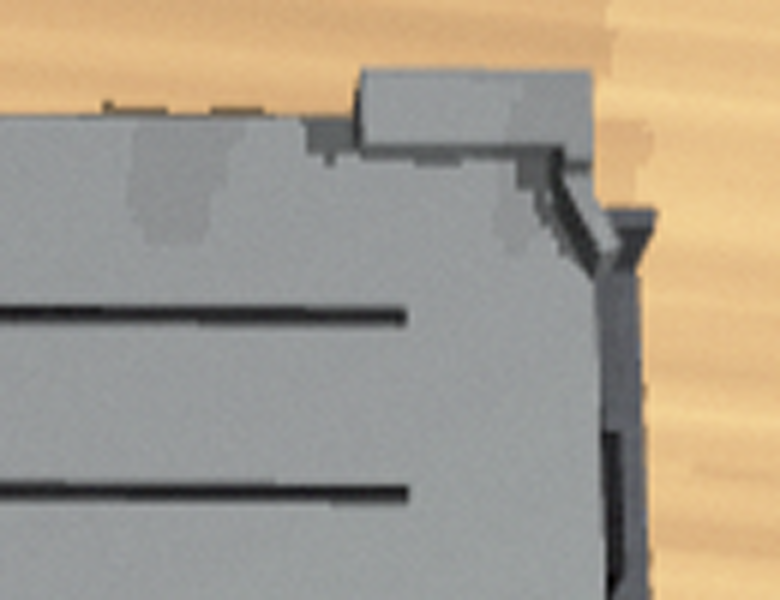

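View pics/c6.png

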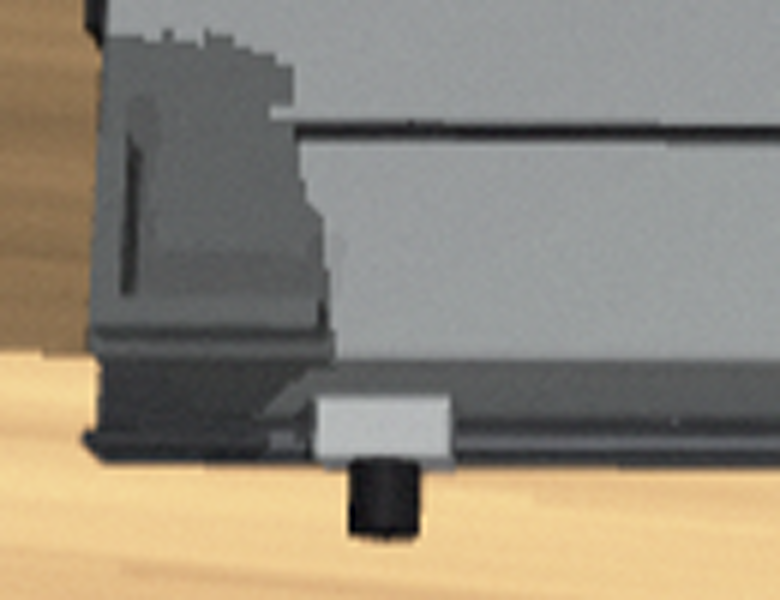

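View pics/c7.png

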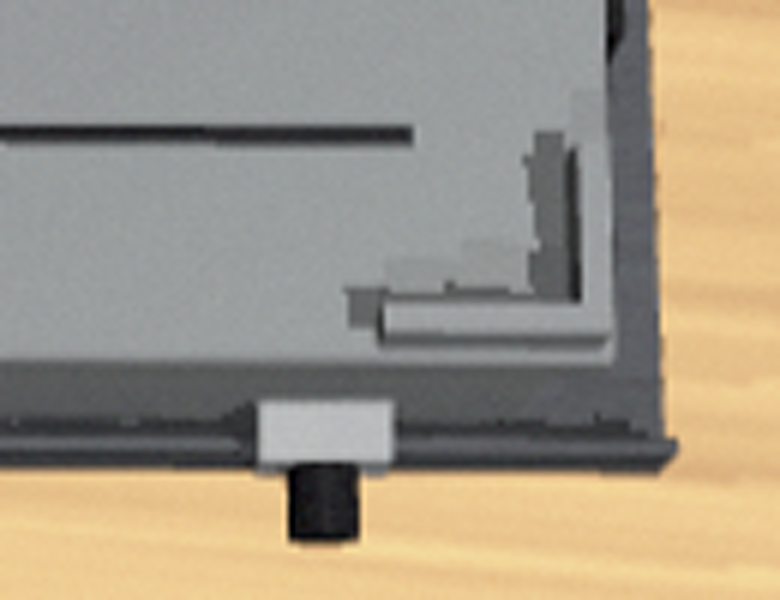

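```bash
cat > fitbox.py <<'E'
from h import *
from scipy.optimize import least_squares
C=load("w1")
o4=np.array([200,45]);o5=np.array([310,45]);o6=np.array([200,135]);o7=np.array([310,135])
B=[ # box pts
 ((-52.5,-52,62),(357,138),o4),((-52.5,52,62),(362,147),o5),
 ((59.5,83.5,59),(580,297),o7),((59.5,-83.5,59),(122,295),o6),
 ((66,91,50),(614,360),o7),((66,-91,50),(90,350),o6)]
E1=[((-66,50),(600,115),o4),((-66,50),(100,117),o5)]
D=[(1,67,(677,447),o7),(-1,67,(85,440),o6),(1,-68,(655,212),o5)]
def Rd(yaw):
    t=np.radians(25);a=np.radians(yaw)
    Rz=np.array([[np.cos(a),-np.sin(a),0],[np.sin(a),np.cos(a),0],[0,0,1]])
    Ry=np.array([[np.cos(t),0,-np.sin(t)],[0,1,0],[np.sin(t),0,np.cos(t)]])
    return Rz@Ry
def res(p,full=False):
    X,Y,yaw,b,h=p; R=Rd(yaw); o=np.array([X,Y,58])
    r=[]
    for P,uv,of in B:
        w=o+R@(np.array(P)+[0,b,0]); r+=list(proj(C,w/1000)[0]-(np.array(uv)/6+of))
    for (x,z),uv,of in E1:
        t=np.array(uv)/6+of
        ps=proj(C,np.array([o+R@np.array([x,y,z]) for y in(-50,50)])/1000)
        v=np.interp(t[0],ps[:,0],ps[:,1]); r.append(v-t[1])
    for s,x,uv,of in D:
        w=o+R@np.array([x,s*h,0]); r+=list((proj(C,w/1000)[0]-(np.array(uv)/6+of)))
    return np.array(r)
if __name__=="__main__":
    s=least_squares(res,[503,195,5.5,0,105],loss="soft_l1"); print(s.x.round(2)); print(res(s.x).round(1))
E
python3 fitbox.py
```

```text
[504.65 196.89   4.93  -4.54 108.04]
[-0.6 -0.1  0.1 -0.9  0.5  0.8 -0.1 -0.   1.2  0.2 -1.   0.7 -1.5 -1.6
  0.5  0.3 -0.   0.2 -0.5  9. ]
```

Call:
step_arm(
  steps="-2 -20 0 0 0;-2 -35 0 -0.025 0;-2 -35 0 0 0;-2 -35 0 0 0;-2 -35 0 0 0;-2 -35 0 0 0;-2 -35 -5 0 0;-2 -35 -10 0 0;-2 -35 -10 0 0;0 -35 -10 0 0;0 -18 -5 0 0;0 0 0 0 0;0 0 0 0 0",
)

```text
time_s: 2.83
ee_pos: [0.537, -0.1465, 0.3195]
orientation: [[-0.998, -0.07, -0.001], [-0.07, 0.998, 0.001], [0.001, 0.001, -1.0]]
contact_force: [-0.2, 0.6, 1.6]
finger_gap: 0.0469
```

Run:
```python
from h import *
s=read_state(); print(s["time_s"],s["ee_pos"],s["orientation"].round(3).tolist(),s["finger_gap"])
shot("wrist","w2.png")
```

```text
2.8333 [ 0.53699133 -0.14651474  0.31945245] [[-0.998, -0.07, -0.001], [-0.07, 0.998, 0.001], [0.001, 0.001, -1.0]] 0.04687640171072981
```

View pics/w2.png

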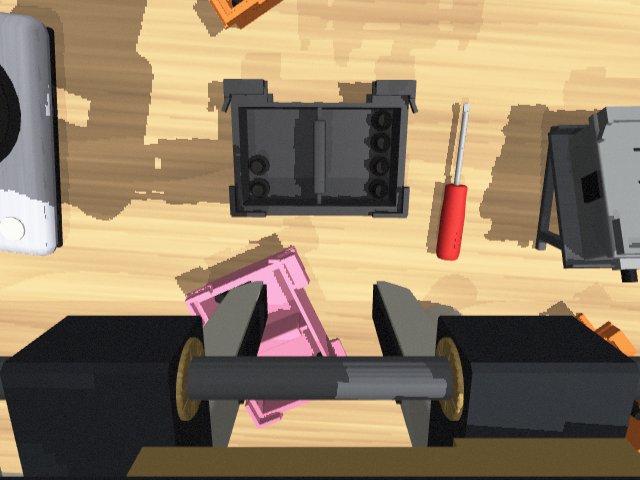

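Run:
```python
import cv2
t=cv2.imread("pics/w2.png")
cv2.imwrite("pics/c8.png",cv2.resize(t[70:225,215:425],None,fx=3.8,fy=3.8,interpolation=2))
```

```text
(no output)
```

View pics/c8.png

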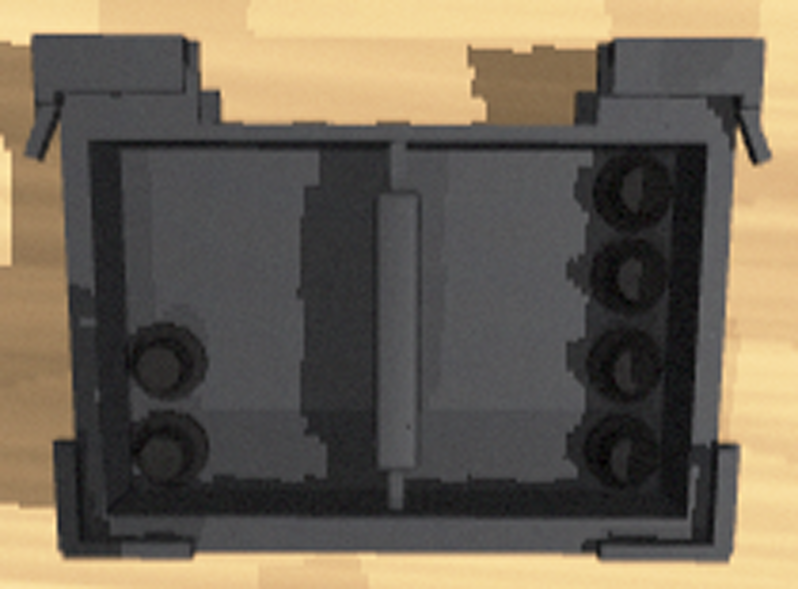

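Run:
```python
from h import *
from scipy.optimize import least_squares
C=load("w2")
pts=[((-30,-6,50),(376,193)),((-30,6,50),(419,194)),((42,-6,50),(379,467)),((42,6,50),(416,467)),((-65.5,-91,64),(33,36)),((-65.5,91,64),(764,40)),((64,91,64),(735,552)),((64,-91,64),(62,551))]
W=np.array([p[0] for p in pts],float);U=np.array([p[1] for p in pts])/3.8+[215,70]
def res(p):
    a=np.radians(p[2]);R=np.array([[np.cos(a),-np.sin(a),0],[np.sin(a),np.cos(a),0],[0,0,1]])
    return (proj(C,(W@R.T+[p[0],p[1],0])/1000)-U).ravel()
s=least_squares(res,[482,-150,3.5],loss="soft_l1");print(s.x,res(s.x).round(1))
```

```text
[ 485.50872512 -150.01594189    3.74961893] [-0.4 -0.8  0.6 -1.  -1.2  1.   0.9  1.  -3.5 -0.8  3.4 -1.   2.2  3.1
 -3.3  2.7]
```

Call:
step_arm(
  steps="-6 0 -20 -0.004 0;-10 -1 -35 0 0;-10 -1 -35 0 0;0 0 -35 0 0;0 0 -35 0 0;0 0 -35 0 0;0 0 -30 0 0;0 0 -25 0 0;0 0 -15 0 0;0 0 -10 0 0;0 0 -2 0 0;0 0 0 0 0",
  force=12,
)

```text
time_s: 3.88
ee_pos: [0.5117, -0.1482, 0.043]
orientation: [[-0.998, -0.068, 0.0], [-0.068, 0.998, -0.0], [-0.0, -0.0, -1.0]]
contact_force: [-0.1, 0.1, -0.3]
finger_gap: 0.0463
```

Run:
```python
from h import *
im,C=shot("wrist","w3.png")
im,C=shot("scene","s3.png")
cv2.imwrite("pics/s3c.png",cv2.resize(im[150:300,200:360],None,fx=4,fy=4))
```

```text
(no output)
```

View pics/w3.png

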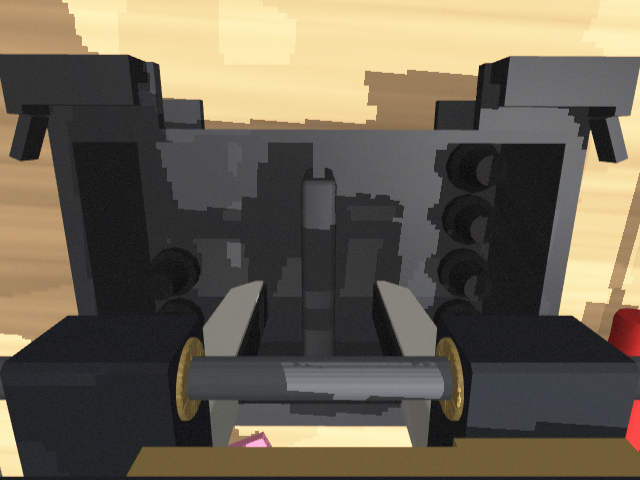

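View pics/s3c.png

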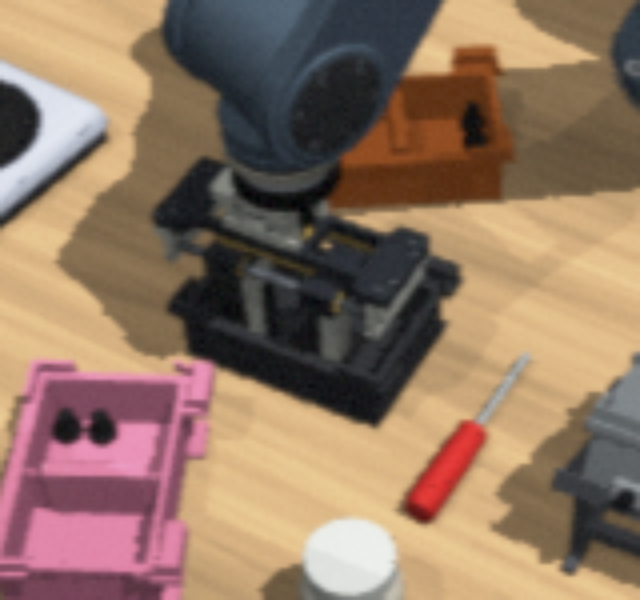

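Call:
step_arm(
  steps="0 0 0 0 1;0 0 0 0 1;0 0 0 0 1;0 0 0 0 1;0 0 0 0 1;0 0 0 0 1",
  force=7,
)

```text
time_s: 4.48
ee_pos: [0.5113, -0.1489, 0.0427]
orientation: [[-0.998, -0.067, 0.0], [-0.067, 0.998, -0.0], [-0.0, -0.0, -1.0]]
contact_force: [-0.2, -0.4, 2.2]
finger_gap: 0.0123
```

Call:
step_arm(
  steps="-2 0 4.3 0 1;-2.2 -0.3 4.3 0 1;-2.5 0 4 0 1;-2.6 -0.3 4 0 1;-3 0 3.8 0 1;-3 -0.4 3.7 0 1;0 0 0 0 1;0 0 0 0 1",
  force=7,
)

```text
time_s: 5.15
ee_pos: [0.496, -0.15, 0.067]
orientation: [[-0.998, -0.067, 0.0], [-0.067, 0.998, -0.0], [-0.0, -0.0, -1.0]]
contact_force: [0.1, 0.7, -2.7]
finger_gap: 0.012
```

Run:
```python
from h import *
im,C=shot("wrist","w4.png")
```

```text
(no output)
```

View pics/w4.png

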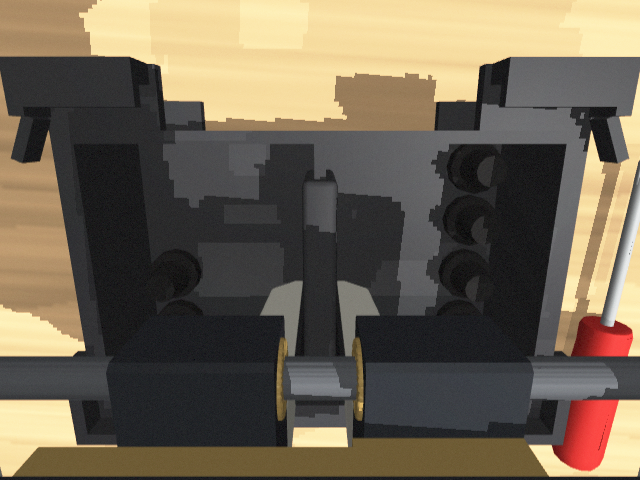

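Call:
step_arm(
  steps="0 0 0 0 1;0 0 0 0 1;0 0 0 0 1;0 0 0 0 1",
  force=3,
)

```text
time_s: 5.53
ee_pos: [0.496, -0.1499, 0.0666]
orientation: [[-0.998, -0.067, -0.0], [-0.067, 0.998, 0.0], [0.0, 0.0, -1.0]]
contact_force: [1.1, 0.1, -3.3]
finger_gap: 0.012
```

Run:
```python
from h import *
im,C=shot("wrist","w5.png")
```

```text
(no output)
```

View pics/w5.png

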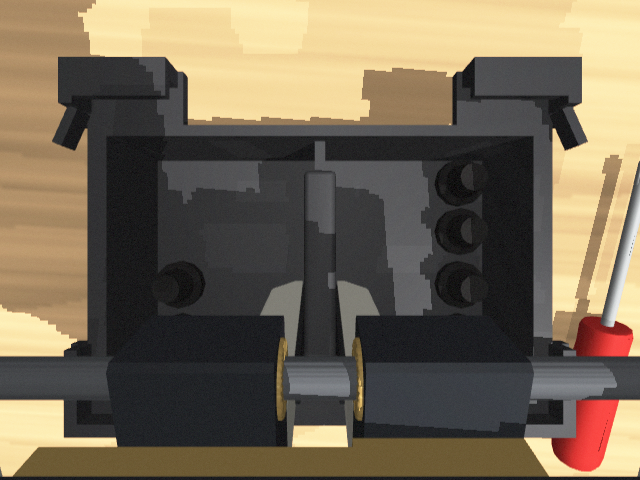

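Call:
step_arm(
  steps="-3.3 -0.2 3.4 0 1;-3.4 -0.2 3.4 0 1;-3.7 -0.2 3.1 0 1;-3.7 -0.2 3 0 1;-4 -0.3 2.7 0 1;-4 -0.3 2.6 0 1;0 0 0 0 1;0 0 0 0 1",
  force=3,
)

```text
time_s: 6.25
ee_pos: [0.4737, -0.1514, 0.0851]
orientation: [[-0.998, -0.067, 0.0], [-0.067, 0.998, -0.0], [-0.0, -0.0, -1.0]]
contact_force: [-1.3, -0.1, -2.6]
finger_gap: 0.0119
```

Run:
```python
from h import *
im,C=shot("wrist","w6.png")
im,C=shot("scene","s6.png")
cv2.imwrite("pics/s6c.png",cv2.resize(im[150:300,200:360],None,fx=4,fy=4))
```

```text
(no output)
```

View pics/w6.png

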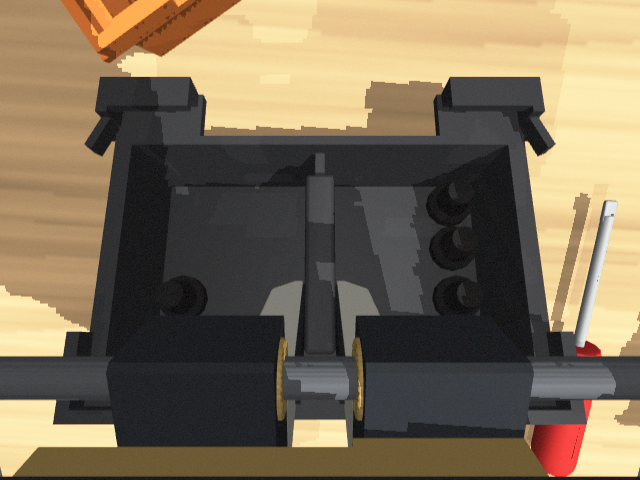

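View pics/s6c.png

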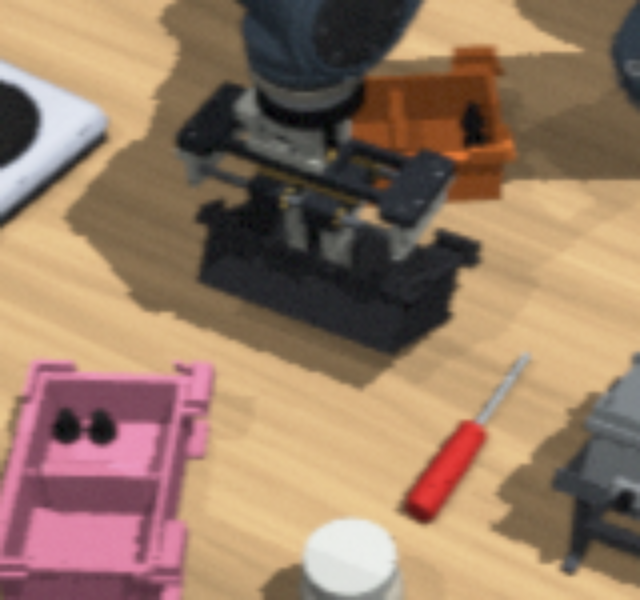

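Call:
step_arm(
  steps="0 0 0 0 1;0 0 0 0 1;0 0 10 0 1;0 0 20 0 1;0 0 30 0 1;0 0 35 0 1;0 0 35 0 1;0 0 30 0 1;0 0 15 0 1;0 0 0 0 1;0 0 0 0 1",
  force=45,
)

```text
time_s: 7.27
ee_pos: [0.4738, -0.1512, 0.2601]
orientation: [[-0.998, -0.067, 0.001], [-0.067, 0.998, -0.0], [-0.001, -0.0, -1.0]]
contact_force: [-0.0, -0.5, -3.7]
finger_gap: 0.0118
```

Run:
```python
from h import *
im,C=shot("wrist","w7.png")
cv2.imwrite("pics/w7c.png",cv2.resize(im[60:360,60:580],None,fx=1.5,fy=1.5))
im,C=shot("scene","s7.png")
cv2.imwrite("pics/s7c.png",cv2.resize(im[110:260,200:360],None,fx=4,fy=4))
```

```text
(no output)
```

View pics/w7c.png

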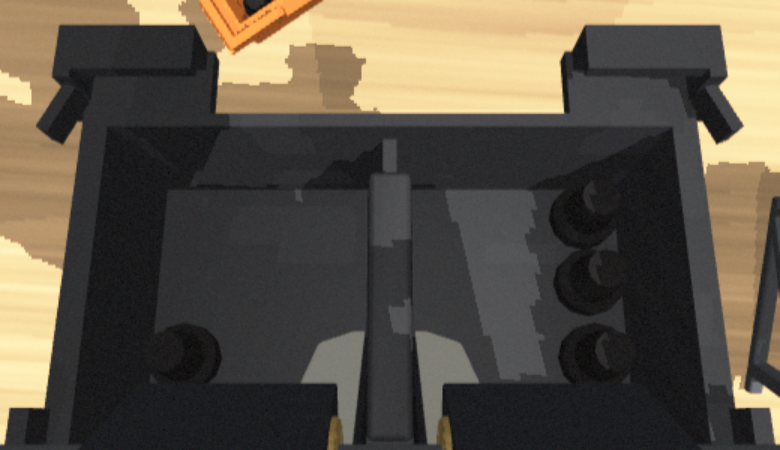

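View pics/s7c.png

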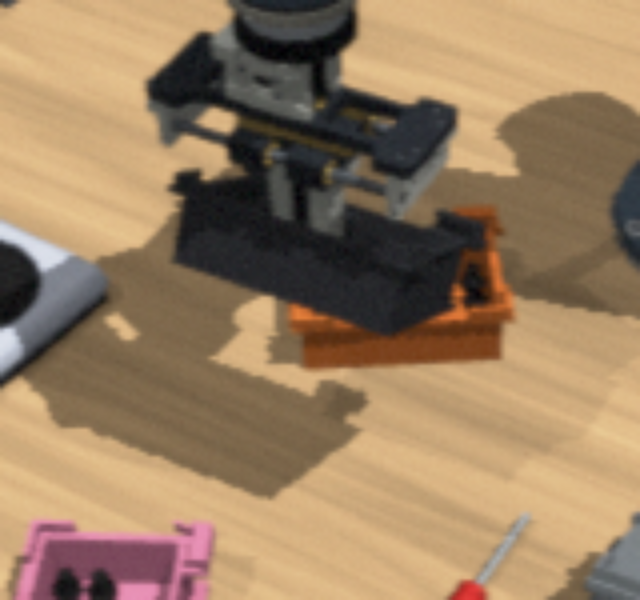

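```bash
cat > fittilt.py <<'E'
from h import *
from scipy.optimize import least_squares
M=None
def run(pts,ee,Rt,C,x0=(35,26,36,0,0)):
    W=np.array([p[0] for p in pts],float);U=np.array([p[1] for p in pts])
    yaw0=np.degrees(np.arctan2(-Rt[0,1],Rt[1,1]))
    G=ee*1000+Rt@np.array([0,0,6.])
    def f(p):
        th,gx,gz,gy,dy=p;a=np.radians(yaw0+dy);t=np.radians(th)
        Rz=np.array([[np.cos(a),-np.sin(a),0],[np.sin(a),np.cos(a),0],[0,0,1]])
        Ry=np.array([[np.cos(t),0,-np.sin(t)],[0,1,0],[np.sin(t),0,np.cos(t)]])
        w=(W-[gx,gy,gz])@(Rz@Ry).T+G
        return (proj(C,w/1000)-U).ravel()
    s=least_squares(f,x0,loss="soft_l1"); return s.x,f(s.x).reshape(-1,2),yaw0
E
python3 - <<'E'
from fittilt import *
s=read_state()
pts=[((-30,-6,50),(370,176)),((-30,6,50),(410,175)),((-42,-78,52),(108,127)),((-42,78,52),(672,128)),((-42,-78,5),(168,190)),((-65.5,-52,64),(195,25)),((-65.5,52,64),(588,25)),((-65.5,-88,64),(60,25)),((-65.5,88,64),(722,25))]
pts=[(a,np.array(b)/1.5+60) for a,b in pts]
x,r,y=run(pts,s["ee_pos"],s["orientation"],load("w7")); print(x.round(2),y);print(r.round(1))
E
```

```text
[28.73 26.84 41.34  0.19 -0.1 ] 3.852234794038264
[[-0.8 -3.1]
 [ 1.7 -2.5]
 [-0.1  0.4]
 [ 1.1 -0. ]
 [-0.  -0.4]
 [ 0.   0.4]
 [-0.9  0.6]
 [-0.3  0.3]
 [ 0.1  0.7]]
```

Call:
step_arm(
  steps="0 0 -20 0 1;0 0 -35 0 1;0 0 -35 0 1;0 0 -35 0 1;0 0 -25 0 1;0 0 -13 0 1;0 0 -5 0 1;0 0 0 0 1;0 0 0 0 1",
)

```text
time_s: 8.12
ee_pos: [0.4739, -0.1513, 0.092]
orientation: [[-0.998, -0.067, -0.0], [-0.067, 0.998, 0.0], [0.0, 0.0, -1.0]]
contact_force: [1.3, -0.6, -3.0]
finger_gap: 0.0119
```

Call:
step_arm(
  steps="0 0 0 0 1;0 0 0 0 1;0 0 0 0 1;0 0 0 0 1",
  force=3.5,
)

```text
time_s: 8.45
ee_pos: [0.4741, -0.1514, 0.0925]
orientation: [[-0.998, -0.067, 0.001], [-0.067, 0.998, -0.0], [-0.001, -0.0, -1.0]]
contact_force: [-0.0, -0.3, -3.1]
finger_gap: 0.0119
```

Run:
```python
from h import *
im,C=shot("wrist","w8.png")
cv2.imwrite("pics/w8c.png",cv2.resize(im[60:360,60:580],None,fx=1.5,fy=1.5))
```

```text
(no output)
```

View pics/w8c.png

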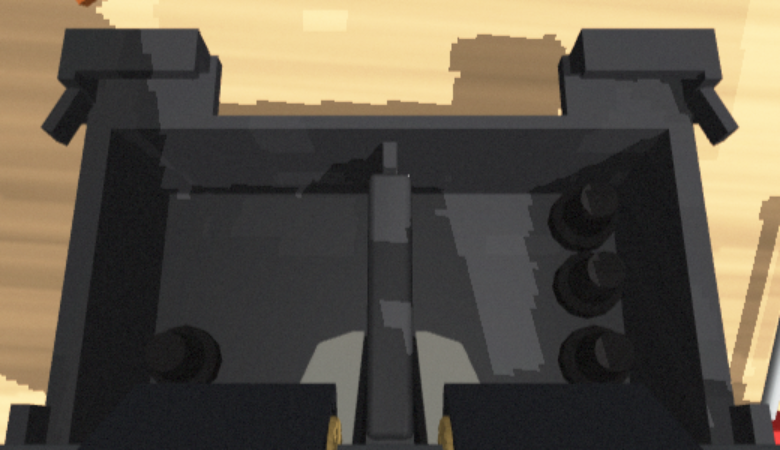

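Call:
step_arm(
  steps="0 0 0 0 1;0 0 0 0 1;0 0 0 0 1;0 0 0 0 1",
  force=3,
)

```text
time_s: 8.83
ee_pos: [0.474, -0.1513, 0.092]
orientation: [[-0.998, -0.067, 0.0], [-0.067, 0.998, -0.0], [-0.0, -0.0, -1.0]]
contact_force: [0.1, 1.1, -2.6]
finger_gap: 0.0118
```

Run:
```python
from h import *
im,C=shot("wrist","w9.png")
cv2.imwrite("pics/w9c.png",cv2.resize(im[60:360,60:580],None,fx=1.5,fy=1.5))
```

```text
(no output)
```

View pics/w9c.png

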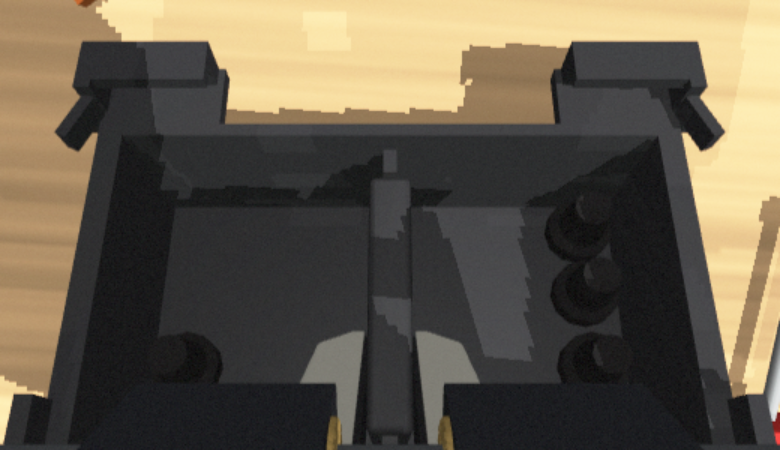

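Run:
```python
from fittilt import *
s=read_state()
def go(P,n):
    K=[(-30,-6,50),(-30,6,50),(-42,-78,52),(-42,78,52),(-42,-78,5),(-65.5,-52,64),(-65.5,52,64),(-65.5,-88,64),(-65.5,88,64)]
    pts=[(a,np.array(b)/1.5+60) for a,b in zip(K,P)]
    x,r,y=run(pts,s["ee_pos"],s["orientation"],load(n)); print(n,x.round(2),y);print(r.round(1).tolist())
    gx,gz=x[1],x[2];t=np.radians(x[0]); print("toe height",s["ee_pos"][2]*1e3-6-((gx+58)*np.sin(t)+gz*np.cos(t)))
go([(371,179),(410,178),(122,137),(658,137),(176,207),(208,42),(575,42),(82,42),(699,42)],"w9")
```

```text
w9 [34.43 29.25 44.31 -0.13 -0.05] 3.850605380027958
[[-0.8, -1.2], [1.0, -0.5], [0.2, 0.1], [0.6, 0.0], [-0.2, -0.4], [0.0, 0.4], [-1.2, 0.4], [-0.3, 0.4], [0.4, 0.3]]
toe height 0.130252101909889
```

```bash
cat > tgt.py <<'E'
from h import *
from fitbox import Rd
o=np.array([504.65,196.89,58]);yaw=4.93;b=-4.54
def tcp(xt,dz,th,gx=29.2,gz=44.2,by=b):
    R=Rd(yaw);ph=np.radians(th-25)
    d=np.array([gx+58,0,gz]); g=np.array([d[0]*np.cos(ph)-d[2]*np.sin(ph),0,d[0]*np.sin(ph)+d[2]*np.cos(ph)])
    return o+R@(np.array([xt,by,50+dz])+g)+[0,0,6]
if __name__=="__main__":
    for a in [(-36,40,34.4),(-36,6,34.4),(-40,2,34.4),(-40,0,34.4),(-58,0,34.4),(-58,0,25)]: print(a,tcp(*a).round(1))
    R=Rd(yaw);print("slope dir",R[:,0].round(3),R[:,2].round(3))
E
python3 tgt.py
```

```text
(-36, 40, 34.4) [481.4 190.3 216.1]
(-36, 6, 34.4) [495.8 191.6 185.3]
(-40, 2, 34.4) [493.8 191.4 180. ]
(-40, 0, 34.4) [494.7 191.5 178.1]
(-58, 0, 34.4) [478.4 190.1 170.5]
(-58, 0, 25) [491.7 191.2 161.7]
slope dir [0.903 0.078 0.423] [-0.421 -0.036  0.906]
```

Call:
step_arm(
  steps="0 0 0 0 1;0 0 0 0 1;0 0 15 0 1;0 0 30 0 1;0 0 35 0 1;0 0 35 0 1;0 0 35 0 1;0 10 30 0 1;0 20 20 0.02 1;0 30 0 0 1;0 35 0 0 1;0 35 0 0 1;1 35 0 0 1;1 35 0 0 1;1 35 0 0 1;1 35 0 0 1;1 33 0 0 1;1 23 0 0 1;1 13 0 0 1;0 0 0 0 1",
  force=50,
)

```text
time_s: 10.55
ee_pos: [0.4807, 0.1895, 0.2916]
orientation: [[-0.996, -0.089, -0.0], [-0.089, 0.996, 0.0], [0.0, 0.0, -1.0]]
contact_force: [0.0, -0.1, -3.9]
finger_gap: 0.0115
```

Call:
step_arm(
  steps="0 1 -10 0 1;0 0 -25 0 1;0 0 -25 0 1;0 0 -15 0 1;0 0 -2 0 1;0 0 0 0 1",
)

```text
time_s: 11.05
ee_pos: [0.4806, 0.1875, 0.2141]
orientation: [[-0.996, -0.086, -0.002], [-0.086, 0.996, -0.001], [0.002, -0.001, -1.0]]
contact_force: [-0.4, -0.4, -2.3]
finger_gap: 0.0117
```

Run:
```python
from h import *
s=read_state();print(s["ee_pos"],s["contact_force"])
im,C=shot("wrist","w10.png")
im,C=shot("scene","s10.png")
cv2.imwrite("pics/s10c.png",cv2.resize(im[130:330,310:450],None,fx=4,fy=3))
```

```text
[0.4806058  0.18751544 0.21408948] [-0.40568138 -0.41725468 -2.31683649]
```

View pics/w10.png

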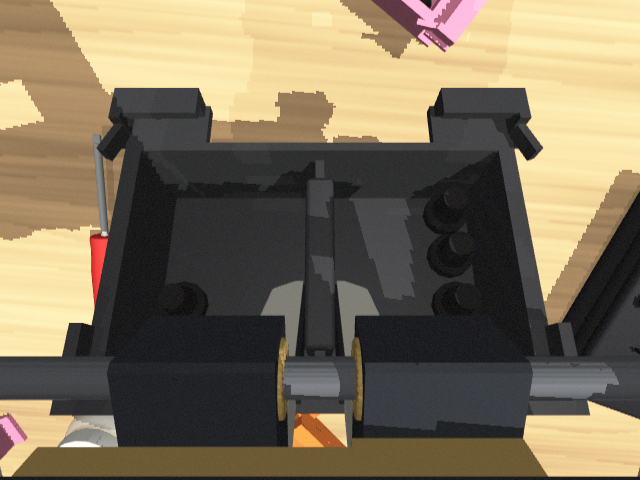

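View pics/s10c.png

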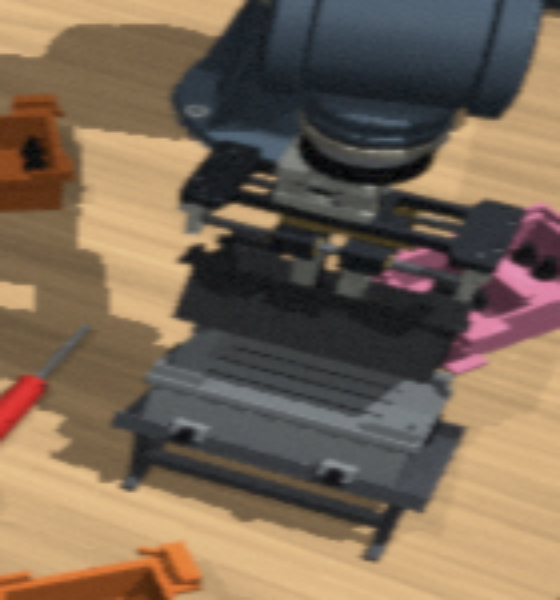

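Call:
step_arm(
  steps="5 1 -8 0 1;5 1 -8 0 1;5 1 -8 0 1;0 0 -4 0 1;0 0 0 0 1",
)

```text
time_s: 11.57
ee_pos: [0.4956, 0.1916, 0.1855]
orientation: [[-0.996, -0.087, -0.002], [-0.087, 0.996, -0.001], [0.002, -0.0, -1.0]]
contact_force: [-1.3, 0.8, -3.5]
finger_gap: 0.0113
```

Run:
```python
from h import *
s=read_state();print(s["ee_pos"],s["contact_force"],s["ft_torque"],s["orientation"].round(4).tolist())
im,C=shot("scene","s11.png")
cv2.imwrite("pics/s11c.png",cv2.resize(im[170:320,330:440],None,fx=6,fy=4,interpolation=2))
im,C=shot("top","t11.png")
cv2.imwrite("pics/t11c.png",cv2.resize(im[180:330,160:320],None,fx=4,fy=4,interpolation=2))
```

```text
[0.49558742 0.19160226 0.18550586] [-1.25352248  0.7659146  -3.51825497] [0.03227044 0.00591326 0.00200243] [[-0.9962, -0.0871, -0.0022], [-0.0871, 0.9962, -0.0006], [0.0022, -0.0004, -1.0]]
```

View pics/s11c.png

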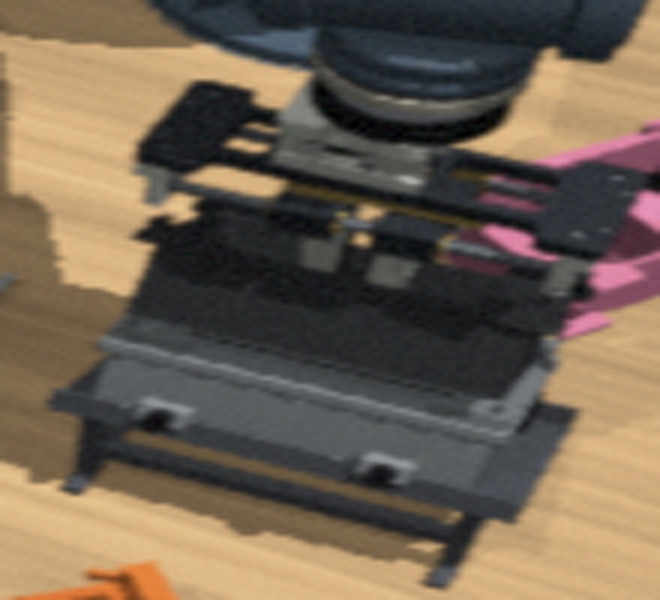

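View pics/t11c.png

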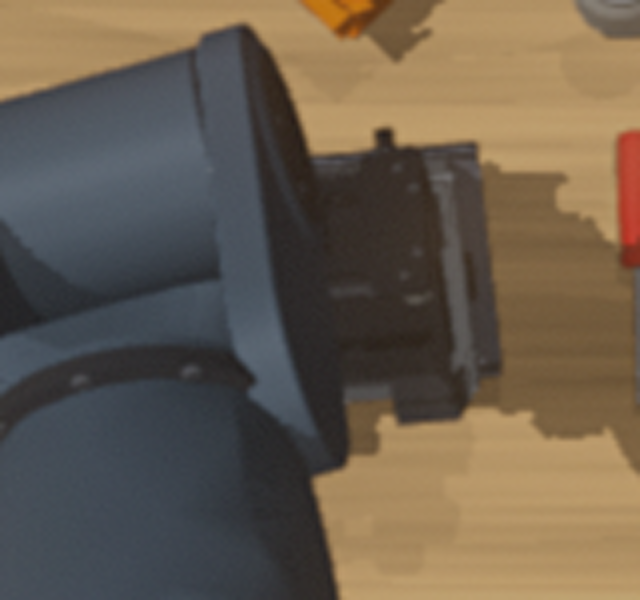

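Call:
step_arm(
  steps="0.4 0 -0.9 0 1;0.4 0 -0.9 0 1;0.4 0 -0.9 0 1;0.4 0 -0.9 0 1;0 0 0 0 1",
)

```text
time_s: 12.08
ee_pos: [0.4975, 0.1917, 0.1833]
orientation: [[-0.996, -0.087, -0.0], [-0.087, 0.996, -0.0], [0.0, -0.0, -1.0]]
contact_force: [-0.1, 0.5, -3.2]
finger_gap: 0.0118
```

Call:
step_arm(
  steps="0.4 0 -0.9 0 1;0.4 0 -0.9 0 1;0 0 0 0 1",
)

```text
time_s: 12.33
ee_pos: [0.4983, 0.1917, 0.1814]
orientation: [[-0.996, -0.087, -0.0], [-0.087, 0.996, -0.0], [0.0, -0.0, -1.0]]
contact_force: [-0.2, 0.7, -4.1]
finger_gap: 0.0113
```

Call:
step_arm(
  steps="0.4 0 -0.9 0 1;0.4 0 -0.9 0 1;0 0 0 0 1",
)

```text
time_s: 12.58
ee_pos: [0.4992, 0.1918, 0.1802]
orientation: [[-0.996, -0.087, 0.0], [-0.087, 0.996, 0.0], [-0.0, 0.0, -1.0]]
contact_force: [-3.0, -0.4, 3.9]
finger_gap: 0.0112
```

Call:
step_arm(
  steps="0.4 0 -0.9 0 1;0 0 0 0 1",
)

```text
time_s: 12.75
ee_pos: [0.5, 0.1919, 0.1798]
orientation: [[-0.996, -0.087, 0.001], [-0.087, 0.996, 0.0], [-0.001, 0.0, -1.0]]
contact_force: [-1.6, -0.9, 6.9]
finger_gap: 0.0117
```

Call:
step_arm(
  steps="0.4 0 -0.9 0 1;0 0 0 0 1",
)

```text
time_s: 12.92
ee_pos: [0.5008, 0.1919, 0.1792]
orientation: [[-0.996, -0.087, 0.002], [-0.087, 0.996, 0.001], [-0.002, 0.0, -1.0]]
contact_force: [0.1, -0.7, 9.5]
finger_gap: 0.0115
```

Call:
step_arm(
  steps="-0.2 0 0.7 0 1;-1.8 -0.2 -0.85 0 1;-1.8 -0.1 -0.85 0 1;-1.8 -0.2 -0.85 0 1;-1.8 -0.1 -0.85 0 1;0 0 0 0 1",
)

```text
time_s: 13.42
ee_pos: [0.4922, 0.1912, 0.1753]
orientation: [[-0.996, -0.087, 0.0], [-0.087, 0.996, 0.0], [-0.0, 0.0, -1.0]]
contact_force: [-1.3, 0.4, 3.6]
finger_gap: 0.0115
```

Call:
step_arm(
  steps="-1.8 -0.2 -0.85 0 1;-1.8 -0.1 -0.85 0 1;-1.8 -0.2 -0.85 0 1;0 0 0 0 1",
)

```text
time_s: 13.75
ee_pos: [0.4869, 0.1907, 0.1728]
orientation: [[-0.996, -0.087, 0.0], [-0.087, 0.996, 0.0], [-0.0, 0.0, -1.0]]
contact_force: [-0.2, 0.8, 4.6]
finger_gap: 0.0118
```

Call:
step_arm(
  steps="-1.8 -0.2 -0.85 0 1;-1.8 -0.1 -0.85 0 1;0 0 0 0 1",
)

```text
time_s: 14.0
ee_pos: [0.4834, 0.1903, 0.1712]
orientation: [[-0.996, -0.087, 0.0], [-0.087, 0.996, 0.0], [-0.0, 0.0, -1.0]]
contact_force: [-0.3, 0.7, 5.1]
finger_gap: 0.0118
```

Call:
step_arm(
  steps="-0.9 -0.1 -0.42 0 1;-0.9 -0.1 -0.42 0 1;0 0 0 0 1",
)

```text
time_s: 14.25
ee_pos: [0.4818, 0.1902, 0.1704]
orientation: [[-0.996, -0.087, 0.001], [-0.087, 0.996, 0.0], [-0.001, 0.0, -1.0]]
contact_force: [0.6, -0.8, 5.1]
finger_gap: 0.0119
```

Call:
step_arm(
  steps="-0.9 -0.1 -0.42 0 1;-0.9 -0.1 -0.42 0 1;0 0 0 0 1",
)

```text
time_s: 14.5
ee_pos: [0.4799, 0.19, 0.1696]
orientation: [[-0.996, -0.087, 0.001], [-0.087, 0.996, 0.0], [-0.001, 0.0, -1.0]]
contact_force: [0.6, 0.9, 5.7]
finger_gap: 0.0117
```

Call:
step_arm(
  steps="-0.9 -0.1 -0.42 0 1;-0.9 -0.1 -0.42 0 1;0 0 0 0 1",
)

```text
time_s: 14.75
ee_pos: [0.479, 0.1899, 0.1693]
orientation: [[-0.996, -0.087, 0.003], [-0.087, 0.996, 0.001], [-0.003, 0.0, -1.0]]
contact_force: [2.3, -0.6, 9.1]
finger_gap: 0.0118
```

Call:
step_arm(
  steps="-0.9 -0.1 -0.42 0 1;-0.9 -0.1 -0.42 0 1;0 0 0 0 1",
)

```text
time_s: 15.0
ee_pos: [0.4787, 0.1899, 0.1695]
orientation: [[-0.996, -0.087, 0.007], [-0.087, 0.996, 0.001], [-0.007, 0.001, -1.0]]
contact_force: [6.3, -1.5, 13.4]
finger_gap: 0.0118
```

Run:
```python
from h import *
im,C=shot("wrist","w12.png")
im,C=shot("scene","s12.png")
cv2.imwrite("pics/s12c.png",cv2.resize(im[170:320,330:440],None,fx=6,fy=4,interpolation=2))
```

```text
(no output)
```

View pics/w12.png

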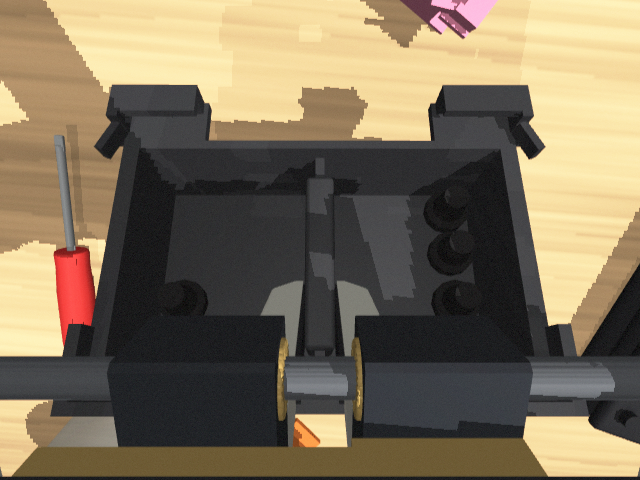

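View pics/s12c.png

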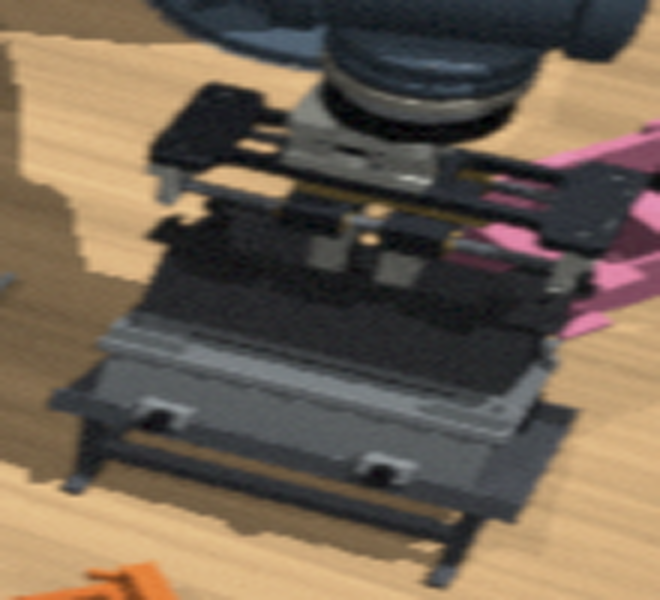

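Call:
step_arm(
  steps="0 0 0 0 1;0 0 0 0 1;1.3 0.1 -1.2 0 1;1.4 0.1 -1.2 0 1;1.5 0.2 -1.1 0 1;1.5 0.1 -1.1 0 1;0 0 0 0 1",
  force=8,
)

```text
time_s: 15.68
ee_pos: [0.4832, 0.1902, 0.1634]
orientation: [[-0.996, -0.087, 0.003], [-0.087, 0.996, 0.001], [-0.003, 0.0, -1.0]]
contact_force: [5.8, 1.2, 3.9]
finger_gap: 0.0118
```

Call:
step_arm(
  steps="1.6 0.1 -1.1 0 1;1.6 0.1 -1.1 0 1;1.6 0.1 -1.0 0 1;1.6 0.1 -1.0 0 1;0 0 0 0 1",
)

```text
time_s: 16.1
ee_pos: [0.488, 0.1905, 0.1585]
orientation: [[-0.996, -0.087, -0.002], [-0.087, 0.996, 0.0], [0.002, 0.0, -1.0]]
contact_force: [0.5, 1.8, 4.2]
finger_gap: 0.0115
```

Run:
```python
from h import *
im,C=shot("wrist","w13.png")
im,C=shot("scene","s13.png")
cv2.imwrite("pics/s13c.png",cv2.resize(im[170:320,330:440],None,fx=6,fy=4,interpolation=2))
```

```text
(no output)
```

View pics/w13.png

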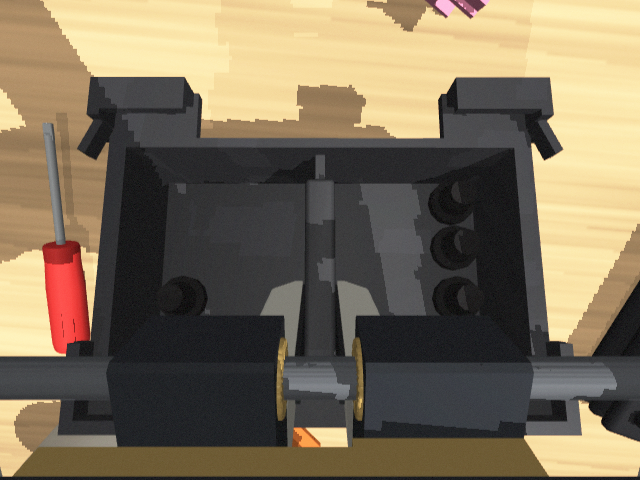

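View pics/s13c.png

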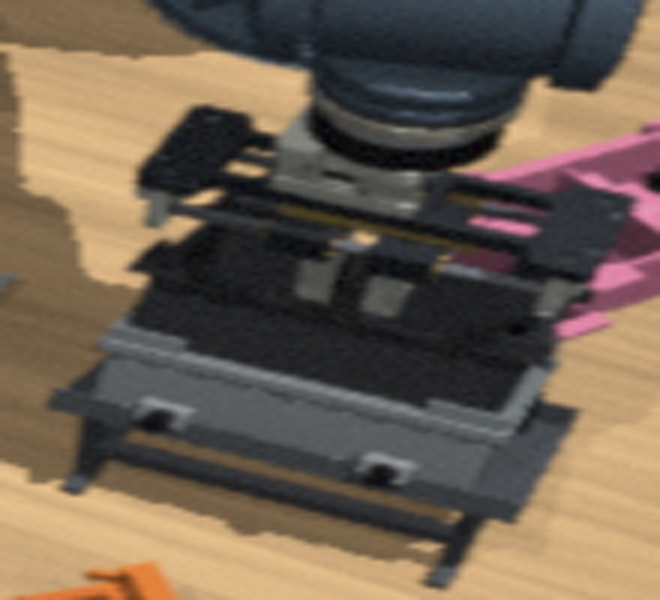

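Call:
step_arm(
  steps="1 0 -1.2 0 1;1 0.1 -1.2 0 1;0 0 0 0 1;0 0 0 0 1",
)

```text
time_s: 16.53
ee_pos: [0.4899, 0.1907, 0.1564]
orientation: [[-0.996, -0.087, -0.001], [-0.087, 0.996, 0.0], [0.001, 0.0, -1.0]]
contact_force: [-2.0, 3.4, 6.9]
finger_gap: 0.0121
```

Run:
```python
from h import *
im,C=shot("wrist","w14.png")
cv2.imwrite("pics/w14c.png",cv2.resize(im[60:360,60:580],None,fx=1.5,fy=1.5))
```

```text
(no output)
```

View pics/w14c.png

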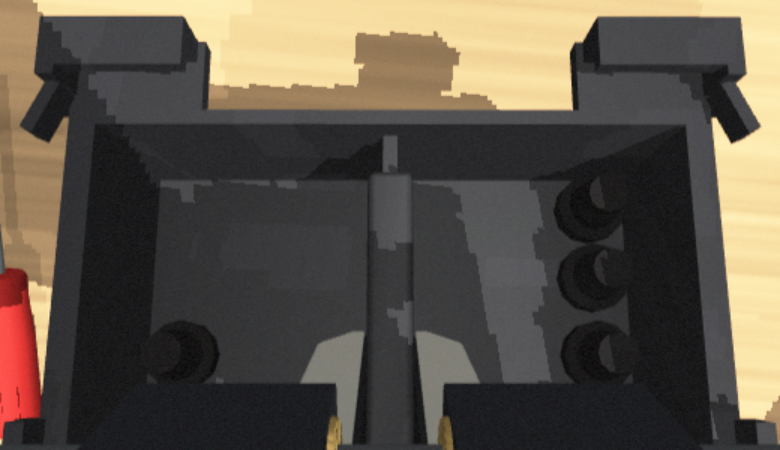

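```bash
cat > f14.py <<'E'
from fittilt import *
from fitbox import Rd
K=[(-30,-6,50),(-30,6,50),(-42,-78,52),(-42,78,52),(-42,-78,5),(-65.5,-52,64),(-65.5,52,64),(-65.5,-88,64),(-65.5,88,64)]
def go(P,n,s):
    pts=[(a,np.array(b)/1.5+60) for a,b in zip(K,P)]
    x,r,y=run(pts,s["ee_pos"],s["orientation"],load(n)); print(n,x.round(2),y);print(r.round(1).tolist())
    R=Rd(y+x[4]);t=np.radians(x[0]-25);th=np.radians(x[0]);a=np.radians(y+x[4])
    Rz=np.array([[np.cos(a),-np.sin(a),0],[np.sin(a),np.cos(a),0],[0,0,1]]);Ry=np.array([[np.cos(th),0,-np.sin(th)],[0,1,0],[np.sin(th),0,np.cos(th)]])
    G=s["ee_pos"]*1e3+np.array(s["orientation"])@[0,0,6.]
    o=np.array([504.65,196.89,58])
    for nm,p in (("toe",[-58,0,0]),("back",[58,0,0])):
        w=G+Rz@Ry@(np.array(p)-[x[1],x[3],x[2]]); print(nm,"deck xyz",(Rd(4.93).T@(w-o)).round(1))
E
python3 - <<'E'
from f14 import *
go([(371,174),(411,173),(96,124),(685,125),(159,180),(183,17),(599,17),(41,17),(740,17)],"w14",read_state())
E
```

```text
w14 [ 2.454e+01  2.657e+01  4.078e+01 -1.000e-02 -1.000e-01] 4.99545734973436
[[-2.2, -2.0], [1.4, -1.3], [-0.4, 0.6], [0.3, 0.2], [1.3, -0.0], [0.4, 0.2], [-1.0, 0.4], [-0.5, 0.1], [0.5, 0.5]]
toe deck xyz [-59.6  -4.9  50.1]
back deck xyz [56.4 -4.9 49.2]
```

Call:
step_arm(
  steps="0 0 0 0 0.3;0 0 0 0 0.3;0 0 0 0 0.3;0 0 0 0 0.3;0 0 0 0 0.3",
  force=8,
)

```text
time_s: 17.0
ee_pos: [0.4902, 0.1904, 0.1562]
orientation: [[-0.996, -0.087, -0.001], [-0.087, 0.996, -0.0], [0.001, -0.0, -1.0]]
contact_force: [0.2, 0.2, 0.6]
finger_gap: 0.0321
```

Call:
step_arm(
  steps="0 0 5 0 0.3;0 0 10 0 0.3;0 0 20 0 0.3;0 0 25 0 0.3;5 0 30 0 0.3;10 0 35 0 0.3;20 0 35 0 0.3;20 0 35 0 0.3;20 0 10 0 0.3;0 0 0 0 0.3",
)

```text
time_s: 17.83
ee_pos: [0.5682, 0.1904, 0.3655]
orientation: [[-0.996, -0.086, 0.006], [-0.086, 0.996, 0.001], [-0.006, 0.001, -1.0]]
contact_force: [0.7, -1.4, -0.2]
finger_gap: 0.0327
```

Run:
```python
from h import *
s=read_state();print(s["ee_pos"],s["contact_force"],s["finger_gap"])
im,C=shot("wrist","w15.png")
im,C=shot("scene","s15.png")
cv2.imwrite("pics/s15c.png",cv2.resize(im[170:320,330:440],None,fx=6,fy=4,interpolation=2))
```

```text
[0.56818161 0.19036853 0.36548689] [ 0.71521252 -1.35870301 -0.18085482] 0.03266559435119676
```

View pics/w15.png

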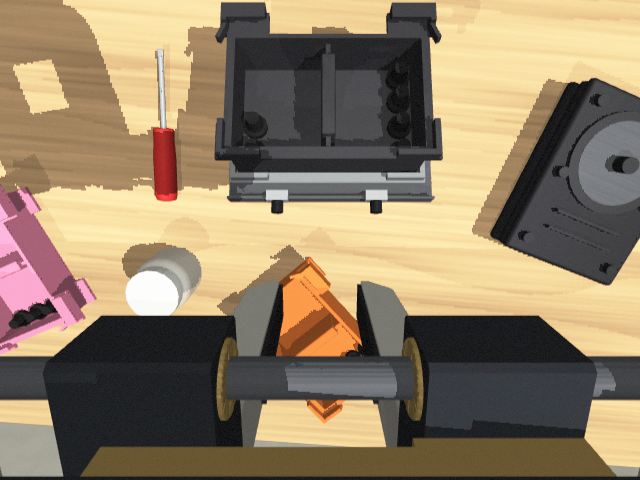

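View pics/s15c.png

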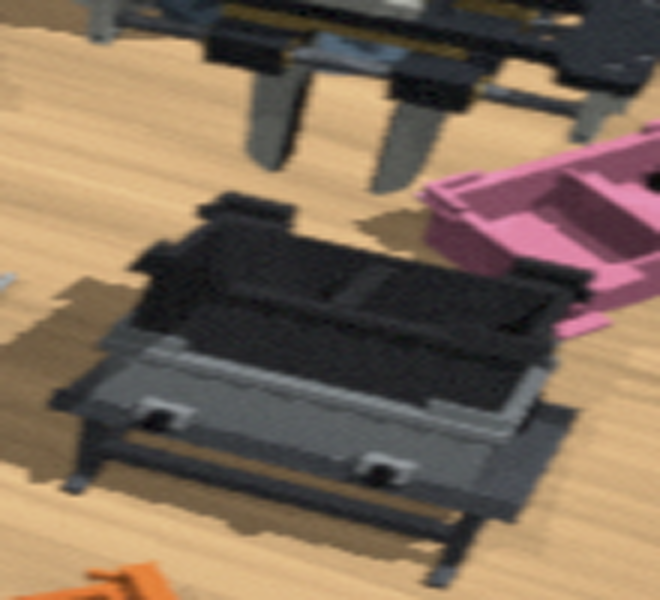

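Run:
```python
from h import *
im,C=shot("wrist","w16.png"); s=read_state(); print(s["ee_pos"],s["orientation"].round(4).tolist())
cv2.imwrite("pics/w16c.png",cv2.resize(im[0:210,205:455],None,fx=3.2,fy=2.85,interpolation=2))
```

```text
[0.56469305 0.19040314 0.36104947] [[-0.9962, -0.087, -0.0012], [-0.087, 0.9962, -0.0002], [0.0012, -0.0001, -1.0]]
```

View pics/w16c.png

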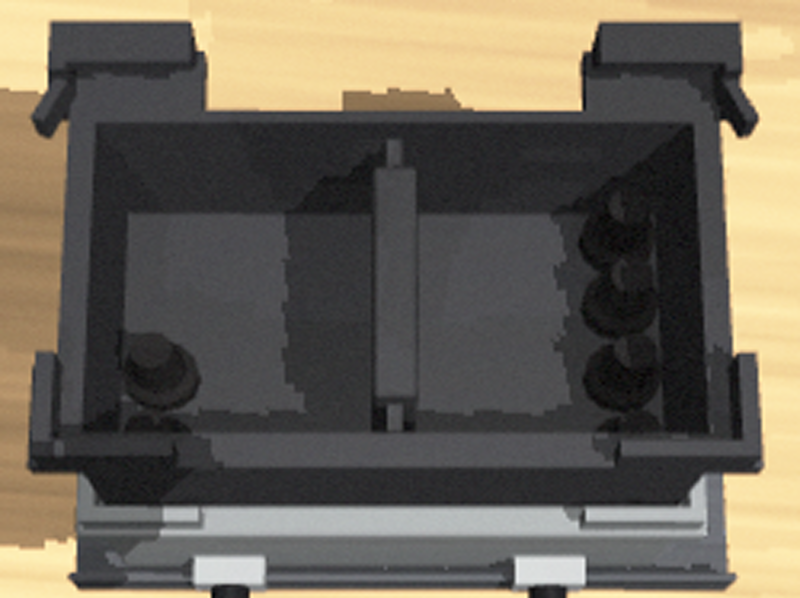

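Run:
```python
from h import *
from fitbox import Rd
from scipy.optimize import least_squares
from scipy.spatial.transform import Rotation as Ro
C=load("w16"); o=np.array([504.65,196.89,58]);R0=Rd(4.93)
T=[((-30,-6,50),(375,169)),((-30,6,50),(416,169)),((42,-6,50),(373,398)),((42,6,50),(417,398)),((-42,-78,52),(97,124)),((-42,78,52),(694,124)),((-42,-78,5),(128,213)),((-65.5,-52,64),(192,24)),((-65.5,52,64),(602,24)),((-65.5,-88,64),(51,22)),((-65.5,88,64),(742,24)),((54,-78,52),(85,433)),((54,78,52),(708,433))]
W=np.array([t[0] for t in T],float)-[0,0,26];U=np.array([t[1] for t in T])/[3.2,2.85]+[205,0]
def pose(p): return R0@Ro.from_euler("xyz",p[3:],degrees=True).as_matrix(), o+R0@(np.array(p[:3]))
def f(p):
    R,t=pose(p); return (proj(C,(W@R.T+t)/1000)-U).ravel()
s=least_squares(f,[0,-4.5,76,0,0,0],loss="soft_l1");J=s.jac;cov=np.linalg.inv(J.T@J)
print(s.x.round(2),np.sqrt(np.diag(cov)).round(2));print(f(s.x).reshape(-1,2).round(1).tolist())
```

```text
[-1.570e+00 -4.390e+00  7.477e+01 -7.000e-02  4.500e-01 -1.100e-01] [0.9  0.28 1.26 0.49 0.66 0.29]
[[-0.8, -1.1], [0.7, -1.1], [-0.3, -0.1], [0.8, -0.1], [0.1, -0.1], [-0.2, 0.4], [0.4, 0.3], [0.3, -0.4], [-0.7, -0.1], [0.3, 0.2], [-0.4, 0.0], [-0.4, 0.6], [0.2, 1.0]]
```

Run:
```python
from fitbox import Rd
import numpy as np
print(np.array([504.65,196.89,58])+Rd(4.93)@np.array([28,-4.5,50+50])+[0,0,25])
```

```text
[488.21398347 190.95555695 185.46409003]
```

Call:
step_arm(
  steps="-20 0 -15 0 1;-28 0 -25 0 1;-22 0 -30 0 1;-6 0 -35 0 1;0 0 -30 0 1;0 0 -20 0 1;0 0 -10 0 1;0 0 0 0 1;0 0 0 0 1",
  force=20,
)

```text
time_s: 18.73
ee_pos: [0.4892, 0.1906, 0.1969]
orientation: [[-0.996, -0.087, -0.0], [-0.087, 0.996, -0.0], [0.0, -0.0, -1.0]]
contact_force: [0.1, -0.1, -0.0]
finger_gap: 0.0005
```

Call:
step_arm(
  steps="0 0 -3 0 1;0 0 -3 0 1;0 0 -2 0 1;0 0 -2 0 1;0 0 0 0 1",
)

```text
time_s: 19.15
ee_pos: [0.4903, 0.1907, 0.1896]
orientation: [[-0.996, -0.087, 0.003], [-0.087, 0.996, 0.001], [-0.003, 0.001, -1.0]]
contact_force: [-9.2, -3.4, 30.5]
finger_gap: 0.0002
```

Call:
step_arm(
  steps="0 0 10 0 1;0 0 25 0 1;0 0 35 0 1;5 0 35 0 1;15 0 35 0 1;25 0 30 0 1;25 0 10 0 1;6 0 0 0 1;0 0 0 0 1;0 0 0 0 1;0 0 0 0 1;0 0 0 0 1",
)

```text
time_s: 20.15
ee_pos: [0.5645, 0.1906, 0.3659]
orientation: [[-0.996, -0.087, -0.001], [-0.087, 0.996, -0.0], [0.001, -0.0, -1.0]]
contact_force: [-0.4, -0.1, -1.0]
finger_gap: -0.0
```

Run:
```python
from h import *
im,C=shot("wrist","w17.png"); s=read_state(); print(s["ee_pos"],s["contact_force"])
cv2.imwrite("pics/w17c.png",cv2.resize(im[0:210,205:455],None,fx=3.2,fy=2.85,interpolation=2))
im,C=shot("scene","s17.png")
```

```text
[0.56458846 0.19060921 0.36611105] [-0.42004798 -0.01768879  0.40017992]
```

View pics/w17c.png

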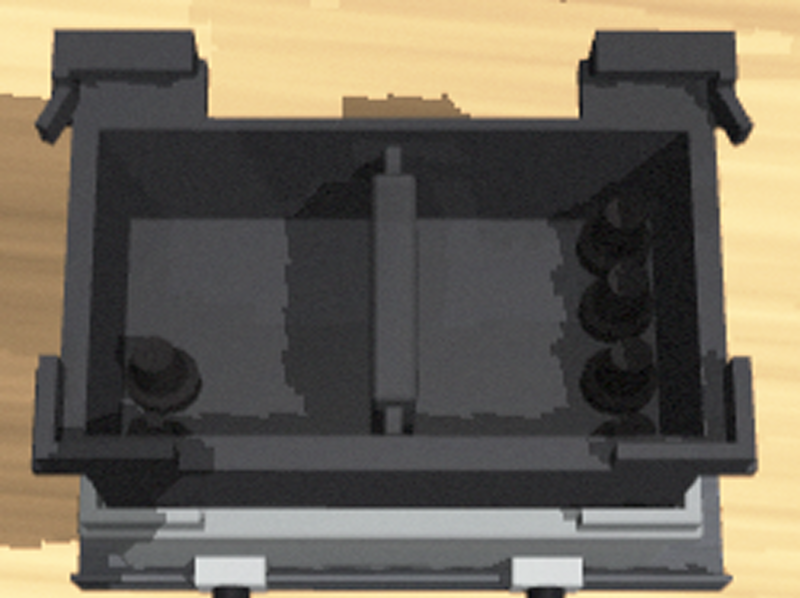

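View pics/s17.png

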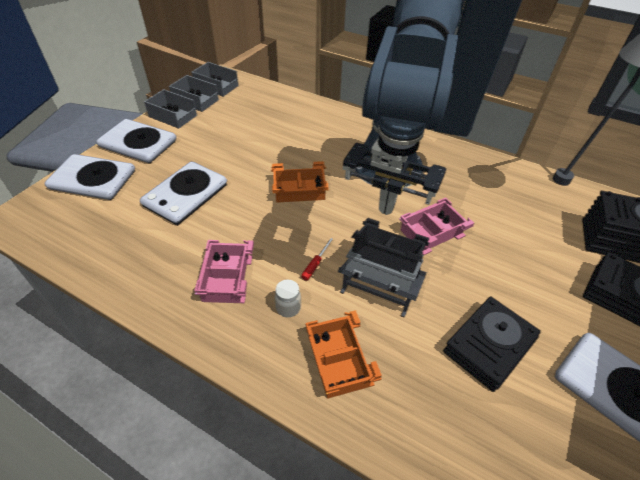

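```bash
python3 -c "
from station import close_job; print(close_job())"
```

```text
the job is handed in; nothing more can be done
None
```

The tray is stacked on the closed box, the same way round as the box, flat on the lid and let go. I handed the job in at about 20 s of the 48 s allowed.

**What I did:**
- I gripped the black tray at the back of its rib and, with a light grip, let it swing nose-down to about 34°.
- I set its toes on the lid and slid them down the slope. I felt the posts stop them close to the place I had worked out, with no noticeable side force.
- I then let the back down between the plain lugs, opened the gripper and moved it clear.

**Last checks:**
- **Fit of the tray from the wrist picture after release:**
  - Its middle was at deck x of about −1.6 mm. That is at the edge of the 1.5 mm play, so the toes are hard against the hook posts.
  - Sideways it was within about 0.2 mm of the box, which measured about 4.5 mm to the right on its stand.
  - Its height was 74.8 mm against 76, with about 1.3 mm of uncertainty.
  - It was flat to about 0.5°.
- **Press test:** a 30 N press on the back of the rib met a firm stop at about the expected height. The picture afterwards showed the tray sitting as before.
- **Surroundings:** the final scene picture shows the screwdriver, jar and look-alikes where they were.
- **Not seen directly:** the toes under the hooks are hidden from the cameras. I judged them caught from the tray's measured position and height.

No check failed. While I was tilting it, the tray slipped a few millimetres in the fingers, and I allowed for that when placing it.

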